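Close a hinged tube clamp over a detector tube and nip up its swing bolt

TASK

The steel detector tube lies loose in the open tube clamp on the bench. Swing the clamp's hinged half over until it rests on the tube, swing the bolt with the ball lever up into the slot of the hinged half, and turn the lever clockwise (seen from above) until it is snug, so that the tube is held firmly but not crushed. Then let go; leave the tube where it lies and everything else on the bench undisturbed.

Things in the scene. Friction and masses are not known exactly. Their poses are not given: they have to be found in the camera images.
- clamp_base: fixed part of the clamp: dark base plate 144 x 170 x 12 mm, aluminium pedestal, lower half of the clamp. Origin on the bench surface below the middle of the clamp; y runs along the tube, z up, -x towards the robot. In this frame the tube's axis is at x 0, z 98 mm. The hinged half is 36 mm wide along y, its top at z 130 mm when closed. A plain rest carries the tube at y 95 mm
- hinge_axis (a point): middle of the hinge of the hinged half; the axis runs along the clamp's y. 42 mm on the +x side of the tube's axis (away from the robot), 98 mm above the bench
- cap (a joint): angle of the aluminium hinged half (rad): 0 = closed on the tube (give or take 0.04, as its rubber liner is worn), 1.57 = upright, more = leaning away from the robot. The hinge is stiff (1 to 4 N at the ear) and stays where left. Push it down until the force at the ear rises by 5 to 10 N as it rests on the tube, else the bolt's nut cannot pass over the ear
- cap_ear (a point): middle of the slotted ear at the free end of the hinged half, 91 mm from the hinge axis, seen from it 0.088 rad above the line to the tube's axis when closed. The ear is 30 mm wide along the clamp's y, 10 mm thick; its two prongs, 11 mm slot between, end 7 mm farther out. Pinched from above across its 30 mm width at any hinge angle, it turns between the pads, but binds when pinched hard, so that the last push is best made from above
- bolt_pivot (a point): pivot of the swing bolt; its axis runs along the clamp's y. 46 mm on the -x side of the tube's axis (towards the robot), 86 mm above the bench
- bolt (a joint): angle of the swing bolt about its pivot (rad): 0 = upright, home in the slot; 1.57 = lying level towards the robot, as at first. Turns easily (under 2 N at the ball) and stays where left
- lever_ball (a point): centre of the black ball, 20 mm in diameter, at the end of the lever on the swing bolt's nut: 60 mm off the bolt's axis and 84 mm along it from the pivot (lever at 0; 5 mm nearer per rad of turning). With the bolt upright it stands 170 mm above the bench, clear above the clamp, and moves in a level circle of 60 mm radius about the bolt
- lever (a joint): angle of the ball lever about the bolt (rad): 0 = along the clamp's +y; grows clockwise seen from above (bolt upright), which tightens: 1.57 = pointing away from the robot, over the tube. The nut bites somewhere from 0.2 to 1.6 (unknown liner wear); snug comes some 0.4 later. Level push at the ball while it slowly turns: 2 to 3 N free, then rising; 4.2 to 5 N is snug, under 3.8 loose, over 5.5 crushing. Stays where left
- detector_tube: steel tube, 41 mm in diameter, 230 mm long, lying along the clamp's y axis; origin at the middle of its axis, 98 mm above the bench, about 40 mm along the clamp's +y from the clamp's middle. Loose until clamped; must not be shifted
- lens_mount: bystander: lens on a post, 120 mm tall, beyond the -y end of the tube; origin under its foot
- dropper: bystander: amber dropper bottle, 34 mm in diameter, 102 mm tall; origin under its middle
- vial: bystander: capped glass vial, 37 mm in diameter, 70 mm tall; origin under its middle
- pen: bystander: blue pen, 145 mm long, in front of the clamp; origin under its middle
- screwdriver: bystander: screwdriver with amber handle, 172 mm long, behind the clamp; origin under its middle
- timer: bystander: flat timer 62 x 62 x 18 mm; origin under its middle
- electrode_holder: bystander: grey pen-like holder 178 mm long; origin under its middle

How it is judged:
On the way, in this order (a step that is already met when the one before it is completed fails the run):
1. the hinged half lies on the tube, the bolt still out (value of joint cap below 0.07 rad and value of joint bolt above 0.5 rad), for 0.2 s.
2. the swing bolt is home in the slot, its nut over the ear (value of joint cap below 0.07 rad and value of joint bolt below 0.06 rad), for 0.2 s.
At the end, for the whole second after the job is handed in: the hinged half is closed on the tube (joint under 0.07 rad), the bolt is upright in the slot (under 0.06 rad), the nut presses on the ear with 12 to 32 N, and the tube lies at rest in the clamp within 6 mm of where it lay (all of step 2 and contact force between lever and cap between 12 and 32 N and linear speed of detector_tube below 0.01 m/s and z of detector_tube in the frame of clamp_base between 0.095 and 0.101 m and distance of detector_tube from where it was at the start of the episode below 0.006 m); the robot touches nothing.
It fails at once if the nut presses on the ear with more than 36 N (tube crushed) (contact force between lever and cap above 36 N).
It fails at once if the hinged half is forced or slammed onto the tube (more than 120 N between them) (contact force between cap and detector_tube above 120 N).
It fails at once if the tube is shifted by more than 8 mm (distance of detector_tube from where it was at the start of the episode above 0.008 m).
It fails at once if a bystander is pushed more than 20 mm (distance of any of lens_mount, dropper, vial, pen, screwdriver, timer, electrode_holder from where it was at the start of the episode above 0.02 m).
It also fails if it takes over 61 s, if anything falls off the work surface, if the arm or the gripper's body presses on something with over 40 N, if the wrist force passes 120 N, or if a joint passes its speed limit or range.

ROBOT

A 6-joint arm with a two-finger parallel gripper is mounted at the origin on a cart in front of the work surface, level with it; the furniture and walls round the work are solid. World frame = base frame: x ahead of the robot, y to its left, z up, the work surface at z = 0. Lengths are in m, angles in rad, forces in N, time in s.
With the tool pointing down it reaches from about 0.275 to 0.75 m from the base axis. Payload 10.2 kg.
Tool frame: the origin (TCP) lies midway between the tips of the shut fingers; the grasp point (between the pads) lies 19 mm behind it; z points along the fingers, y is the line along which they close (so a half turn about z gives the same grasp; the last joint's range is limited). The gripper opens to 88 mm and grips with 3 to 60 N. Pads are 18 mm wide; open, the fingers measure 123 mm over their backs; the gripper's body (75 mm by 187 mm) begins 45 mm behind the grasp point.
Start: joints at [-1.464, 0.313, 1.498, -0, 1.331, -0.223], TCP at [0.17, -0.497, 0.239] pointing down, gripper open.
Joint ranges: [-2.94, 2.94], [-0.97, 2.17], [0.19, 2.56], [-1.23, 4.37], [0.02, 3.11], [-2.88, 2.88]. Speed limits (rad/s): [2.39, 2.39, 3.01, 3.14, 3.14, 3.14].

INTERFACE

Orientations are given as a rotation vector (axis times angle).
In Python, from cell import * gives the robot as it stands. The module is installed in compiled form; this text tells all that it offers.
- The arm moves only by the tool servo_tool, never from a script. Its argument "motion" is a list of rows, each a list of 7 numbers: the shift along the world's x, y, z in mm, then the turn, a rotation vector about the world's x, y, z in degrees, then the finger opening in mm, from 0 to 88.1. In form: [[x, y, z, wx, wy, wz, hand], ...]. A call has 1 to 20 rows; each row shifts and turns the commanded pose from where the row before left it; what a row does not reach is not made up. A row lasts 1/10 s, in which the tool goes at most 50 mm and 8.59 degrees, less where a joint would pass 70% of its speed; a pose out of reach is approached as far as the arm can. A call is refused whole if a number of a shift passes 50 or a number of a turn 8.59, either way. A call with a gripper value outside its range is refused whole. The fingers move at their own pace and stop on an object; "newtons" is the grip in N (left out, the last holds). Time passes only in rows, so rows that do not move let the fingers close. It gives the time, the measured TCP pose, the force, the opening and the grip force at its end, in the units of the state.
- read_state(): the state, without advancing time (a new reading comes with each control period).
- camera(name): name is "scene" or "side" or "wrist"; returns a dict with "color" (480x640x3 uint8, red, green, blue), "fx", "fy", "cx", "cy" (pixels), "xyz" and "rotation" of the camera in the world; the wrist camera has in their place "T_tool_cam" (4x4, takes a point from camera to tool coordinates, whose origin is the TCP and whose axes are the flange's). Camera axes: x right, y down, z forward; pixel columns grow to the right and rows downward; lengths in m; the calibration is good to about 2 mm. The wrist camera is an equidistant fisheye: a pixel r from the principal point sees the ray r / f radians off the axis. A picture is of the moment at which its call begins: read the wrist's pose just before it. There is no depth.
- close_job(): hands the job in; it is judged then, once.
The state is a dict: "clock": time; "joint_pos": joint angles; "joint_vel": joint speeds; "joint_torque": joint torques, N m; "eef_pos": TCP position; "ee_rot": TCP orientation; "ft_force": force on the tool from outside, world axes, zero at the start; "wrist_torque": the same for the moment, N m; "finger_gap": finger opening in m; "grasp_force": force on a finger pad.
Only numpy, scipy, OpenCV 4.12 (cv2) and the standard library are available. Lean on these libraries where they do the work, as an engineer would, in place of code of your own. Each camera call takes 0.05 s, during which the arm holds its last target. There are 200 camera calls.

## Working session

There is one attempt and no reset: what is moved stays moved. The work goes in short steps, Python scripts to look and compute and a tool call to move; the robot and the scene stay as the last step left them, time stands still between calls to the robot, and variables do not carry over. Pictures are saved under pics/ and viewed, at most 10 in all, crops included, and the job is handed in when it is done.

Besides the shell and the picture viewer there is one more tool, called after ">>>" as name(argument=value, ...), one argument or row to a line, values as JSON. servo_tool: Moves the arm, as the interface text tells. Its arguments: {"type":"object","properties":{"motion":{"type":"array"},"newtons":{"type":"number"}},"required":["motion"]}

```bash
mkdir -p pics; python3 - <<'E'
from cell import *
import cv2
s=read_state(); print(s)
for n in ["scene","side"]:
    c=camera(n); print(n,{k:v for k,v in c.items() if k!="color"})
    cv2.imwrite(f"pics/{n}0.png",c["color"][:,:,::-1])
E
```

```text
{'clock': 0.0, 'joint_pos': array([-1.46438971e+00,  3.13424561e-01,  1.49844317e+00, -2.50680835e-06,
        1.33097803e+00, -2.23367039e-01]), 'joint_vel': array([-0.00064319,  0.00150138, -0.00057691, -0.00055372, -0.00127716,
       -0.00033035]), 'joint_torque': array([-1.13004269e-04, -4.02209616e+01, -2.52275956e+01,  6.95216563e-02,
        3.52849311e-02, -5.48903165e-05]), 'eef_pos': array([ 0.1699877 , -0.49645883,  0.23817179]), 'ee_rot': array([-3.09774874e+00, -5.15458773e-01, -1.11183647e-04]), 'ft_force': array([0.95124842, 0.00929576, 0.0649545 ]), 'wrist_torque': array([ 0.04739592, -0.01091475,  0.02239019]), 'grasp_force': 0.0, 'finger_gap': 0.08816410775120778}
scene {'fx': 553.2536035757453, 'fy': 553.2536035757453, 'cx': 317.0380864862795, 'cy': 239.70899749333708, 'xyz': array([0.16768434, 0.55828276, 0.86197824]), 'rotation': array([-0.73792932,  2.62375701, -1.07924293])}
side {'fx': 458.2840292798247, 'fy': 458.2840292798247, 'cx': 320.76059760829077, 'cy': 237.74900216978511, 'xyz': array([ 0.60821825, -0.82631894,  0.55120699]), 'rotation': array([-2.08688429, -0.03819079, -0.00746939])}
```

View pics/scene0.png

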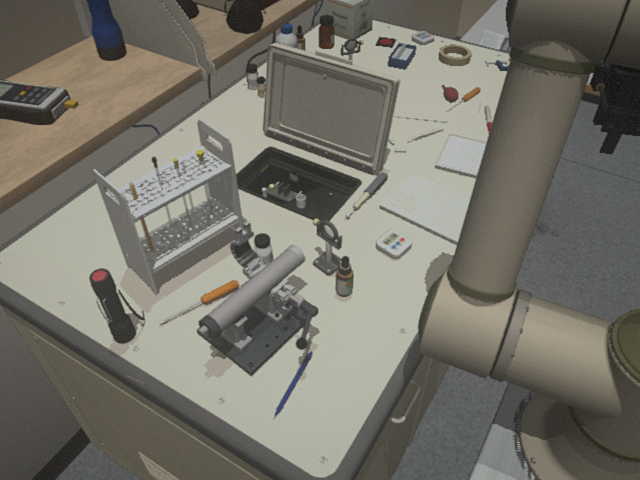

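View pics/side0.png

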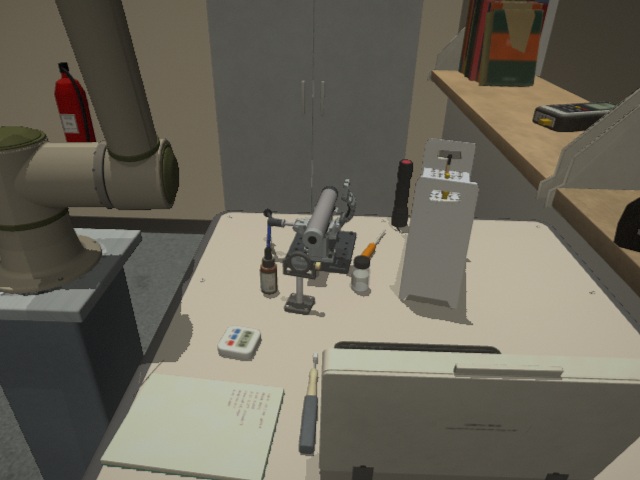

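The scene view shows the clamp around (258,325), with the bolt and ball at about (300,345). In the side view the clamp is around (320,240). I'll enlarge both.

```bash
python3 - <<'E'
import cv2,numpy as np
a=cv2.imread("pics/scene0.png")[220:380,185:335]; b=cv2.imread("pics/side0.png")[170:290,240:370]
a=cv2.resize(a,None,fx=5,fy=3.75*4/3/1,interpolation=cv2.INTER_CUBIC)[:, :] 
a=cv2.resize(a,(562,600)); cv2.imwrite("pics/a1.png",a)
cv2.imwrite("pics/b1.png",cv2.resize(b,(650,600),interpolation=cv2.INTER_CUBIC))
E
```

```text
(no output)
```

View pics/a1.png

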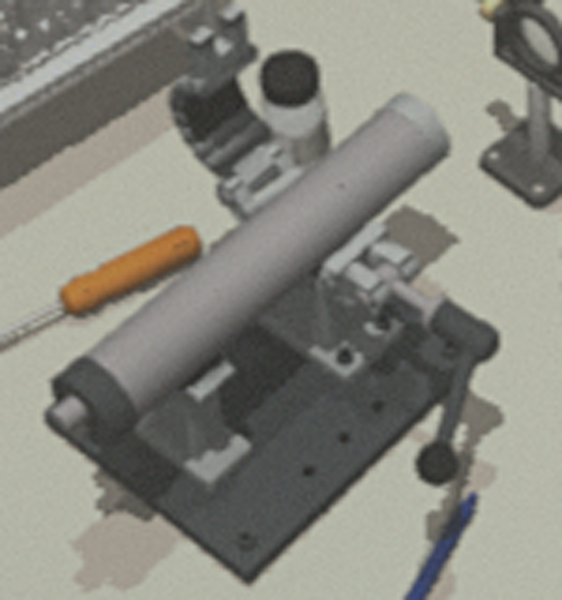

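View pics/b1.png

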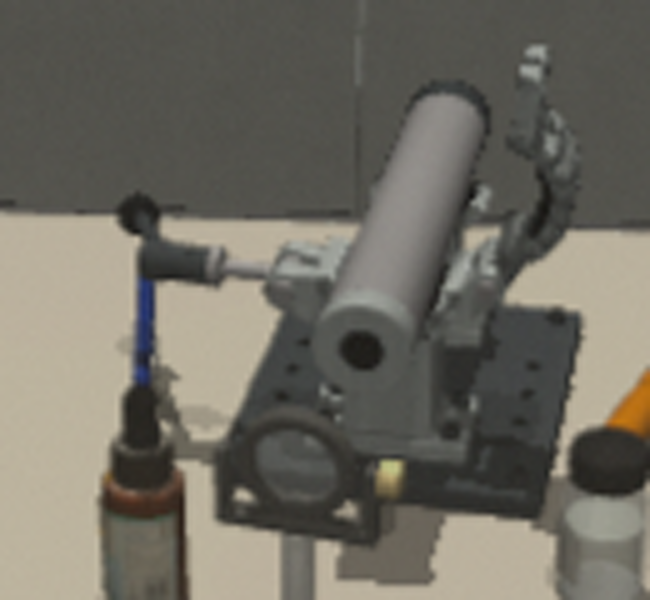

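```bash
cat > h.py <<'E'
import numpy as np
from scipy.spatial.transform import Rotation as R
from scipy.optimize import least_squares
C={'scene':(553.25,553.25,317.04,239.71,[0.16768434,0.55828276,0.86197824],[-0.73792932,2.62375701,-1.07924293]),
'side':(458.28,458.28,320.76,237.75,[0.60821825,-0.82631894,0.55120699],[-2.08688429,-0.03819079,-0.00746939])}
def proj(n,p):
    fx,fy,cx,cy,t,r=C[n]; q=R.from_rotvec(r).inv().apply(np.asarray(p)-t)
    return np.array([fx*q[0]/q[2]+cx,fy*q[1]/q[2]+cy])
def px(n,u,v): return np.array([185+u/3.747,220+v/3.75]) if n=='scene' else np.array([240+u/5,170+v/5])
def W(P,l): # local(m)->world
    c,s=np.cos(P[2]),np.sin(P[2]); return np.array([P[0]+c*l[0]-s*l[1],P[1]+s*l[0]+c*l[1],l[2]])
E
cat > fit.py <<'E'
from h import *
def ear(a,r=.091): return [.042-r*np.cos(a+.088),0,.098+r*np.sin(a+.088)]
def model(p):
    cap,lev,to,po,bolt=p[3:8]
    d=np.array([-np.sin(bolt),0,np.cos(bolt)]); fwd=np.array([np.cos(bolt),0,np.sin(bolt)])
    ball=np.array([-.046,0,.086])+(.084-.005*lev)*d+.06*(np.cos(lev)*np.array([0,1,0])+np.sin(lev)*fwd)
    hub=np.array([-.046,0,.086])+.084*d
    return [('scene',438,463,ball,1),('side',139,212,ball,1),('scene',249,570,[-.072,.085+po,.012],1),
     ('scene',420,128,[0,to-.115,.098],2),('side',362,350,[0,to-.115,.098],1),('scene',468,332,hub,2),('side',152,262,hub,2),
     ('side',580,316,[.072,.085+po,.012],1.5),('side',232,450,[-.072,-.085+po,.012],3),('side',535,510,[.072,-.085+po,.012],3),
     ('scene',218,30,ear(cap,.098),1.5),('side',535,65,ear(cap,.095),2),('side',290,275,[-.046,0,.086],4),('scene',50,412,[.072,.085+po,.012],3)]
def res(p):
    o=[]
    for n,u,v,l,s in model(p): o+=list((proj(n,W(p,l))-px(n,u,v))/s)
    return np.r_[o,(p[5]-.04)/.01,p[6]/.05,(p[7]-1.57)/.03]
best=min((least_squares(res,[.55,-.05,y,1.9,0,.04,0,1.57]) for y in(-.5,0,.5)),key=lambda r:r.cost)
p=best.x; print(best.cost,p.round(4))
for m in model(p): print(m[0],m[1:3],(proj(m[0],W(p,m[3]))-px(*m[:3])).round(1),W(p,m[3]).round(4))
for n,l in dict(ear=ear(p[3]),hinge=[.042,0,.098],pivot=[-.046,0,.086],tube=[0,p[5],.098]).items(): print(n,W(p,l).round(4))
E
python3 fit.py
```

```text
45.0862954064078 [ 0.5959  0.0437 -0.1322  1.5355 -0.246   0.0324  0.04    1.5228]
scene (438, 463) [-1.4 -0.3] [0.4729 0.1187 0.0755]
side (139, 212) [-0.1  0.8] [0.4729 0.1187 0.0755]
scene (249, 570) [-0.7 -1.3] [0.541  0.1771 0.012 ]
scene (420, 128) [-1.9 -2.7] [ 0.585  -0.0382  0.098 ]
side (362, 350) [1.4 0. ] [ 0.585  -0.0382  0.098 ]
scene (468, 332) [11.3  7.2] [0.4672 0.0608 0.09  ]
side (152, 262) [-8.9 -3.4] [0.4672 0.0608 0.09  ]
side (580, 316) [ 0.7 -1.4] [0.6838 0.1581 0.012 ]
side (232, 450) [-2.9  2.8] [0.5186 0.0085 0.012 ]
side (535, 510) [ 2.6 -2.3] [ 0.6614 -0.0104  0.012 ]
scene (218, 30) [-1.4 -0.9] [0.6427 0.0374 0.1959]
side (535, 65) [-2.7 -1.3] [0.6425 0.0375 0.1929]
side (290, 275) [ 1.3 -0.9] [0.5503 0.0497 0.086 ]
scene (50, 412) [-3.3 -1.6] [0.6838 0.1581 0.012 ]
ear [0.6423 0.0375 0.1889]
hinge [0.6376 0.0381 0.098 ]
pivot [0.5503 0.0497 0.086 ]
tube [0.6002 0.0758 0.098 ]
```

```bash
sed -i 's/hub=np.array(\[-.046,0,.086\])+.084\*d/hub=np.array([-.046,0,.086])+p[8]*d/; s/,0,1.57\]) for/,0,1.57,.07]) for/; s/-1.57)\/.03/-1.57)\/.02/' fit.py; python3 fit.py
```

```text
6.641488479142099 [ 0.5925  0.0421 -0.1387  1.5774 -0.1583  0.0356  0.042   1.569   0.0566]
scene (438, 463) [-0.6 -0.2] [0.4712 0.1189 0.0767]
side (139, 212) [-0.8  0.3] [0.4712 0.1189 0.0767]
scene (249, 570) [ 0.  -0.4] [0.5388 0.1779 0.012 ]
scene (420, 128) [-0.8 -1.5] [ 0.5815 -0.0366  0.098 ]
side (362, 350) [-0.3 -0.4] [ 0.5815 -0.0366  0.098 ]
scene (468, 332) [1.1 1.1] [0.4909 0.0563 0.0861]
side (152, 262) [ 1.8 -0.5] [0.4909 0.0563 0.0861]
side (580, 316) [-0.3 -1.4] [0.6814 0.158  0.012 ]
side (232, 450) [-4.4  2.5] [0.5153 0.0095 0.012 ]
side (535, 510) [ 1.  -2.4] [ 0.6579 -0.0104  0.012 ]
scene (218, 30) [-0.8 -1.8] [0.6433 0.035  0.1956]
side (535, 65) [-2.5 -0.7] [0.643  0.035  0.1926]
side (290, 275) [-0.3 -0.6] [0.547  0.0485 0.086 ]
scene (50, 412) [-2.3 -1.1] [0.6814 0.158  0.012 ]
ear [0.6426 0.0351 0.1886]
hinge [0.6341 0.0363 0.098 ]
pivot [0.547  0.0485 0.086 ]
tube [0.5974 0.0773 0.098 ]
```

```bash
cat >> h.py <<'E'
def ray(n,u,v,z):
    fx,fy,cx,cy,t,r=C[n]; d=R.from_rotvec(r).apply([(u-cx)/fx,(v-cy)/fy,1]); return np.array(t)+d*(z-t[2])/d[2]
E
python3 - <<'E'
from h import *
for a in [('side',402,300,0),('side',460,306,0),('scene',155,288,0),('scene',242,222,0),('side',422,140,.2),('side',476,178,.2),('scene',97,172,.2),('scene',200,125,.2),('scene',97,172,.3),('scene',200,125,.3),('side',361,290,0),('scene',262,240,.07),('scene',344,290,0),('scene',332,232,.12),('side',405,162,.2),('scene',122,338,0)]: print(a,ray(*a)[:2].round(3))
E
```

```text
('side', 402, 300, 0) [ 0.763 -0.095]
('side', 460, 306, 0) [ 0.874 -0.108]
('scene', 155, 288, 0) [0.825 0.118]
('scene', 242, 222, 0) [ 0.792 -0.129]
('side', 422, 140, 0.2) [0.844 0.307]
('side', 476, 178, 0.2) [0.913 0.06 ]
('scene', 97, 172, 0.2) [0.97  0.063]
('scene', 200, 125, 0.2) [ 0.905 -0.164]
('scene', 97, 172, 0.3) [0.849 0.138]
('scene', 200, 125, 0.3) [ 0.793 -0.055]
('side', 361, 290, 0) [ 0.683 -0.066]
('scene', 262, 240, 0.07) [ 0.675 -0.052]
('scene', 344, 290, 0) [ 0.496 -0.076]
('scene', 332, 232, 0.12) [ 0.541 -0.101]
('side', 405, 162, 0.2) [0.779 0.143]
('scene', 122, 338, 0) [0.793 0.241]
```

>>> servo_tool(
  motion=[
    [20,20,10,0,0,-1.8,0],
    [34,35,10,0,0,-1.8,0],
    [34,35,5,0,0,-1.8,0],
    [34,35,0,0,0,-1.8,0],
    [34,35,0,0,0,-1.8,0],
    [34,35,0,0,0,-1.8,0],
    [34,35,0,0,0,-1.8,0],
    [34,35,0,0,0,-1.8,0],
    [34,35,0,0,0,-1.8,0],
    [34,35,0,0,0,-1.8,0],
    [34,35,0,0,0,-1.8,0],
    [34,35,0,0,0,-1.8,0],
    [34,35,0,0,0,-1.8,0],
    [34,35,0,0,0,-1.8,0],
    [34,35,0,0,0,-1.8,0],
    [18,16,0,0,0,0,0],
    [0,0,0,0,0,0,0],
  ],
)

```text
clock: 1.8
eef_pos: [0.6851, 0.0318, 0.2618]
ee_rot: [-3.134, 0.217, 0.003]
ft_force: [-0.7, 1.2, 0.1]
finger_gap: 0.0003
grasp_force: 0.0
```

>>> servo_tool(
  motion=[
    [0,0,-25,0,0,0,0],
    [0,-2,-30,0,0,0,0],
    [0,0,-24,0,0,0,0],
    [0,0,0,0,0,0,0],
  ],
)

```text
clock: 2.2
eef_pos: [0.6822, 0.0266, 0.1812]
ee_rot: [-3.133, 0.223, 0.011]
ft_force: [-0.4, -0.0, -0.2]
finger_gap: 0.0006
grasp_force: 0.0
```

```bash
python3 - <<'E'
from cell import *
import cv2,numpy as np
a=camera("scene")["color"][160:360,190:340,::-1]; b=camera("side")["color"][130:290,240:390,::-1]
cv2.imwrite("pics/c2.png",np.hstack([cv2.resize(a,(400,533),interpolation=2),cv2.resize(b,(400,427),interpolation=2)[:533] if 0 else cv2.copyMakeBorder(cv2.resize(b,(400,427),interpolation=2),0,106,0,0,0)]))
E
```

```text
(no output)
```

View pics/c2.png

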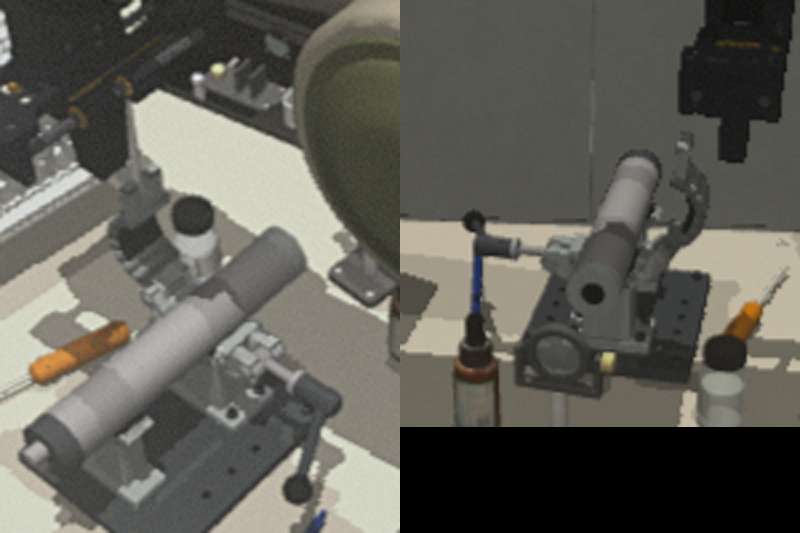

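>>> servo_tool(
  motion=[
    [-11,1.8,0,0,0,0,0],
    [-11,1.8,1,0,0,0,0],
    [-11,1.8,1,0,0,0,0],
    [-11,1.8,1,0,0,0,0],
    [-11,1.8,1,0,0,0,0],
    [-11,1.8,1,0,0,0,0],
    [-9,1.5,0,0,0,0,0],
    [-10.5,1.5,-6,0,0,0,0],
    [-10.5,1.5,-6,0,0,0,0],
    [0,0,0,0,0,0,0],
  ],
)

```text
clock: 3.3
eef_pos: [0.5872, 0.0427, 0.1818]
ee_rot: [3.134, -0.221, 0.004]
ft_force: [-12.3, 2.2, 15.1]
finger_gap: 0.0004
grasp_force: 8.1
```

```bash
cat > look.py <<'E'
from cell import *
import cv2,numpy as np,sys
print(read_state()['ft_force'],read_state()['eef_pos'])
a=camera("scene")["color"][180:360,190:340,::-1]; b=camera("side")["color"][140:290,240:365,::-1]
cv2.imwrite(f"pics/{sys.argv[1]}.png",np.hstack([cv2.resize(a,(400,480),interpolation=2),cv2.resize(b,(400,480),interpolation=2)]))
E
python3 look.py d3
```

```text
[-12.34695585   2.17165978  15.0687918 ] [0.58716936 0.04272844 0.18178997]
```

View pics/d3.png

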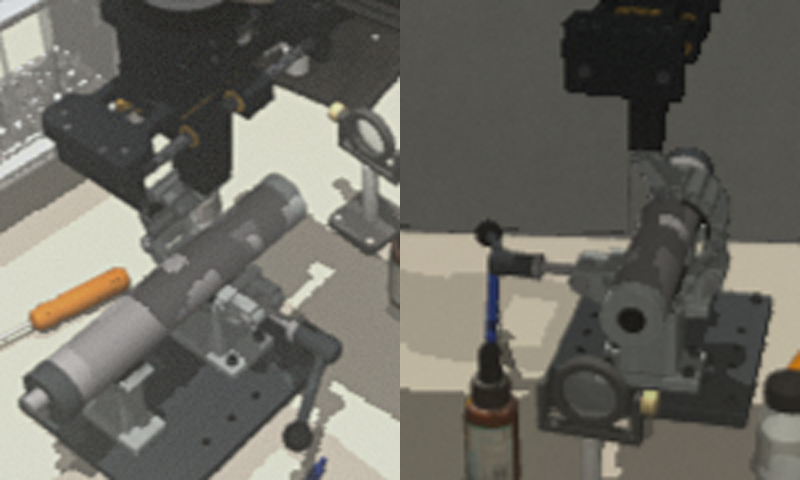

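The hinged half has swung about halfway, but the fingertip has ridden onto the prong ends. I'll go back behind it, lower down, and push again.

>>> servo_tool(
  motion=[
    [2,0,12,0,0,0,0],
    [10,-1.4,8,0,0,0,0],
    [10,-1.4,0,0,0,0,0],
    [10,-1.4,0,0,0,0,0],
    [0,0,-10,0,0,0,0],
    [0,0,-12,0,0,0,0],
    [0,0,0,0,0,0,0],
  ],
)

```text
clock: 4.1
eef_pos: [0.6189, 0.0385, 0.1738]
ee_rot: [-3.134, 0.222, 0.005]
ft_force: [-0.6, -0.3, -0.1]
finger_gap: 0.0005
grasp_force: 0.0
```

>>> servo_tool(
  motion=[
    [0,0,-5,0,0,0,0],
    [-9,1.2,0,0,0,0,0],
    [-9,1.2,0,0,0,0,0],
    [-8,1.1,-2,0,0,0,0],
    [0,0,0,0,0,0,0],
  ],
)

```text
clock: 4.6
eef_pos: [0.5932, 0.0421, 0.1687]
ee_rot: [-3.134, 0.222, 0.001]
ft_force: [-0.5, 0.1, -0.3]
finger_gap: 0.0004
grasp_force: 0.0
```

>>> servo_tool(
  motion=[
    [-6,0.8,-5,0,0,0,0],
    [-6,0.8,-5,0,0,0,0],
    [-5,0.7,-6,0,0,0,0],
    [0,0,0,0,0,0,0],
  ],
)

```text
clock: 5.0
eef_pos: [0.5758, 0.0444, 0.1515]
ee_rot: [-3.134, 0.222, 0.004]
ft_force: [-0.4, 0.4, 0.1]
finger_gap: 0.0008
grasp_force: 0.0
```

```bash
python3 look.py d4
```

```text
[-0.37928836  0.37075017  0.06874611] [0.57581697 0.04438855 0.15145667]
```

View pics/d4.png

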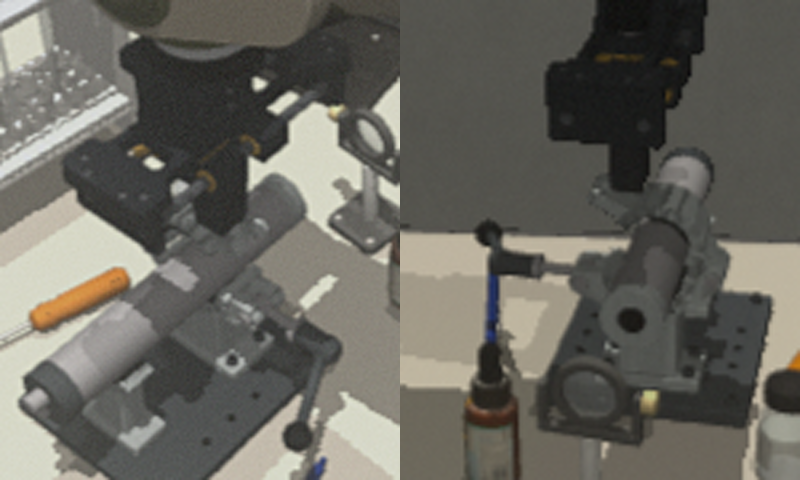

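The hinged half is now at about 30°, with the fingertip on the outer face of the ear, as wanted. I'll continue along the arc.

>>> servo_tool(
  motion=[
    [-5,0.7,-6,0,0,0,0],
    [-4,0.6,-6,0,0,0,0],
    [-4,0.6,-6.5,0,0,0,0],
    [-3,0.4,-4,0,0,0,0],
    [-2,0.3,-4,0,0,0,0],
    [-2,0.3,-3.5,0,0,0,0],
    [0,0,0,0,0,0,0],
  ],
)

```text
clock: 5.8
eef_pos: [0.5565, 0.0472, 0.1222]
ee_rot: [-3.134, 0.222, 0.002]
ft_force: [-0.1, 0.4, -0.0]
finger_gap: 0.0007
grasp_force: 0.0
```

>>> servo_tool(
  motion=[
    [-6,0.8,0,0,0,0,0],
    [0,0,-2,0,0,0,0],
    [0,0,-2,0,0,0,0],
    [0,0,-2,0,0,0,0],
    [0,0,-1,0,0,0,0],
    [0,0,0,0,0,0,0],
  ],
)

```text
clock: 6.4
eef_pos: [0.551, 0.0478, 0.1155]
ee_rot: [-3.134, 0.222, 0.0]
ft_force: [0.4, 0.3, -0.3]
finger_gap: 0.0002
grasp_force: 0.0
```

>>> servo_tool(
  motion=[
    [0,0,-1,0,0,0,0],
    [0,0,-1,0,0,0,0],
    [0,0,0,0,0,0,0],
  ],
)

```text
clock: 6.7
eef_pos: [0.551, 0.0479, 0.1136]
ee_rot: [-3.134, 0.222, 0.0]
ft_force: [-0.3, -0.2, 0.2]
finger_gap: 0.0004
grasp_force: 0.0
```

>>> servo_tool(
  motion=[
    [0,0,-1,0,0,0,0],
    [0,0,0,0,0,0,0],
  ],
)

```text
clock: 6.9
eef_pos: [0.5511, 0.0479, 0.1129]
ee_rot: [3.134, -0.222, 0.0]
ft_force: [-0.4, 0.1, 3.6]
finger_gap: 0.0004
grasp_force: 1.1
```

>>> servo_tool(
  motion=[
    [0,0,-1,0,0,0,0],
    [0,0,0,0,0,0,0],
  ],
)

```text
clock: 7.1
eef_pos: [0.5511, 0.0479, 0.1125]
ee_rot: [3.134, -0.222, 0.001]
ft_force: [-3.6, 0.4, 8.9]
finger_gap: 0.0006
grasp_force: 4.3
```

>>> servo_tool(
  motion=[
    [0,0,-0.6,0,0,0,0],
    [0,0,0,0,0,0,0],
    [0,0,0,0,0,0,0],
  ],
)

```text
clock: 7.4
eef_pos: [0.5511, 0.0479, 0.1124]
ee_rot: [3.134, -0.222, 0.001]
ft_force: [-6.4, -0.8, 11.5]
finger_gap: 0.0003
grasp_force: 6.4
```

>>> servo_tool(
  motion=[
    [0,0,15,0,0,0,0],
    [0,0,35,0,0,0,0],
    [0,0,38,0,0,8.1,50],
    [-8,7.1,10,0,0,8.1,50],
    [-8,7.1,0,0,0,8.1,50],
    [-8,7.1,0,0,0,8.1,50],
    [-8,7.1,0,0,0,8.1,50],
    [-8,7.1,0,0,0,8.1,50],
    [-8,7.1,0,0,0,8.1,50],
    [-8,7.1,0,0,0,8.1,50],
    [-8,7.1,0,0,0,8.1,50],
    [-8,7.1,0,0,0,8.1,50],
    [-8,7.1,0,0,0,8.1,50],
    [0,0,0,0,0,8.1,50],
    [0,0,0,0,0,8.1,50],
    [0,0,0,0,0,8.1,50],
    [0,0,0,0,0,0,50],
  ],
)

```text
clock: 9.1
eef_pos: [0.471, 0.1189, 0.209]
ee_rot: [-1.904, -2.499, -0.0]
ft_force: [0.1, -0.3, -0.8]
finger_gap: 0.05
grasp_force: 0.0
```

```bash
python3 - <<'E'
from cell import *
import cv2,numpy as np
from scipy.spatial.transform import Rotation as R
s=read_state(); c=camera("wrist"); print({k:v for k,v in c.items() if k!="color"},s['eef_pos'],s['ee_rot'],s['joint_pos'])
T=c["T_tool_cam"]; Rt=R.from_rotvec(s['ee_rot']).as_matrix()
def pr(p):
    q=np.linalg.inv(T)@np.r_[Rt.T@(np.array(p)-s['eef_pos']),1]; q=q[:3]
    th=np.arctan2(np.hypot(q[0],q[1]),q[2]); d=q[:2]/np.hypot(q[0],q[1]); return (c['cx']+c['fx']*th*d[0],c['cy']+c['fy']*th*d[1])
print("ball",pr([.4712,.1189,.0767]),"pivot",pr([.547,.0485,.086]),"ear",pr([.5438,.0488,.106]))
cv2.imwrite("pics/w1.png",c["color"][:,:,::-1])
E
```

```text
{'fx': 371.64829954431775, 'fy': 371.64829954431775, 'cx': 321.56851149562465, 'cy': 234.40924974297, 'T_tool_cam': array([[ 1.75686169e-04, -9.64053655e-01, -2.65707581e-01,
         6.80230209e-02],
       [ 9.99999794e-01,  3.33418856e-04, -5.48526067e-04,
         8.58514889e-04],
       [ 6.17400478e-04, -2.65707430e-01,  9.64053515e-01,
        -1.45195115e-01],
       [ 0.00000000e+00,  0.00000000e+00,  0.00000000e+00,
         1.00000000e+00]])} [0.47098832 0.1189095  0.20900472] [-1.90446023e+00 -2.49851807e+00 -3.49212969e-06] [ 5.53351512e-03  2.53104846e-01  1.65771691e+00  6.30947083e-06
  1.23077497e+00 -2.62692477e-01]
ball (np.float64(320.92167153102383), np.float64(223.8821933502256)) pivot (np.float64(386.2180671417365), np.float64(329.3873072981037)) ear (np.float64(386.4757666341466), np.float64(340.79824584335904))
```

View pics/w1.png

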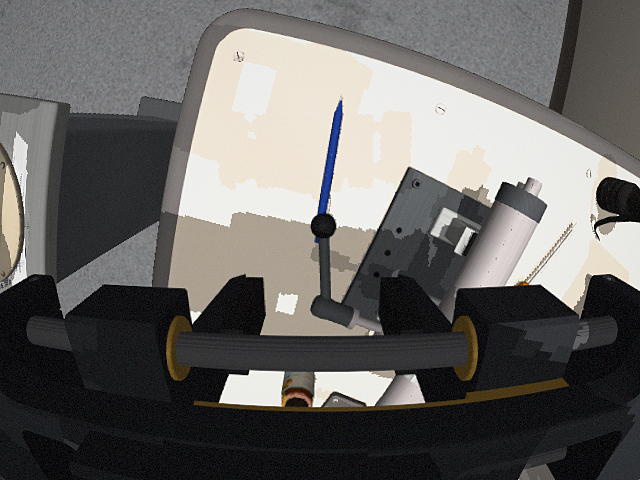

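The ball is at (323,226), against a predicted (321,224), so the fit is good. The lever rod is parallel to the pads. I'll descend and grip the ball lightly.

>>> servo_tool(
  motion=[
    [0,0,-40,0,0,0,50],
    [0,0,-40,0,0,0,50],
    [0,0,-35,0,0,0,50],
    [0,0,-20,0,0,0,50],
    [0,0,-13,0,0,0,40],
    [0,0,0,0,0,0,30],
    [0,0,0,0,0,0,22],
  ],
)

```text
clock: 9.85
eef_pos: [0.4713, 0.1189, 0.0615]
ee_rot: [1.909, 2.495, 0.0]
ft_force: [-0.1, -0.3, 0.6]
finger_gap: 0.0281
grasp_force: 0.0
```

>>> servo_tool(
  motion=[
    [0,0,0,0,0,0,18],
    [0,0,0,0,0,0,18],
    [0,0,0,0,0,0,18],
  ],
  newtons=4,
)

```text
clock: 10.15
eef_pos: [0.4716, 0.1189, 0.0618]
ee_rot: [1.906, 2.496, 0.002]
ft_force: [2.3, -0.5, 0.2]
finger_gap: 0.0193
grasp_force: 4.0
```

>>> servo_tool(
  motion=[
    [0,0,11,0,0,-1.2,18],
    [0.4,-0.1,11.3,0,0,-1.2,18],
    [2.5,-0.3,11,0,0,-1.2,18],
    [3.7,-0.5,10.4,0,0,-1.2,18],
    [5.2,-0.7,9.9,0,0,-1.2,18],
    [6.2,-0.9,9.2,0,0,-1.2,18],
    [7.5,-1.1,8.2,0,0,-1.2,18],
    [8.4,-1.2,7.2,0,0,-1.2,18],
    [0,0,0,0,0,0,18],
  ],
)

```text
clock: 11.05
eef_pos: [0.5058, 0.1143, 0.1406]
ee_rot: [2.109, 2.327, 0.003]
ft_force: [2.5, 2.9, -2.3]
finger_gap: 0.0191
grasp_force: 4.0
```

>>> servo_tool(
  motion=[
    [6.5,-0.9,4,0,0,-1.2,18],
    [6.4,-0.9,3.7,0,0,-1.2,18],
    [6.4,-0.9,3,0,0,-1.2,18],
    [5.7,-0.8,2.1,0,0,-1.2,18],
    [5.6,-0.7,1.5,0,0,-1,18],
    [0,0,0,0,0,0,18],
  ],
)

```text
clock: 11.65
eef_pos: [0.5364, 0.1095, 0.1539]
ee_rot: [2.224, 2.217, 0.001]
ft_force: [0.5, 2.0, 2.8]
finger_gap: 0.0191
grasp_force: 4.0
```

>>> servo_tool(
  motion=[
    [2.5,-0.3,0.6,0,0,0,18],
    [2.5,-0.3,0.5,0,0,0,18],
    [2.5,-0.4,0.4,0,0,0,18],
    [0,0,0,0,0,0,18],
  ],
)

```text
clock: 12.05
eef_pos: [0.5433, 0.1087, 0.1551]
ee_rot: [2.223, 2.219, -0.0]
ft_force: [-1.1, -0.5, 1.9]
finger_gap: 0.0196
grasp_force: 4.0
```

>>> servo_tool(
  motion=[
    [1,-0.1,0,0,0,0,18],
    [1,-0.1,0,0,0,0,18],
    [0,0,0,0,0,0,18],
  ],
)

```text
clock: 12.35
eef_pos: [0.5451, 0.1086, 0.1551]
ee_rot: [2.223, 2.219, -0.0]
ft_force: [-1.4, -1.0, 1.2]
finger_gap: 0.0195
grasp_force: 4.0
```

>>> servo_tool(
  motion=[
    [3,0,-0.2,0,0,-2.5,18],
    [3,-0.1,-0.2,0,0,-2.9,18],
    [3,-0.3,-0.3,0,0,-2.9,18],
    [3,-0.4,-0.2,0,0,-2.9,18],
  ],
)

```text
clock: 12.75
eef_pos: [0.5571, 0.1077, 0.1542]
ee_rot: [2.431, 1.989, -0.0]
ft_force: [-2.2, -1.7, 2.7]
finger_gap: 0.0192
grasp_force: 4.0
```

```bash
python3 look.py d5
```

```text
[-2.18737339 -1.74930065  2.7159052 ] [0.55712317 0.10772643 0.15422839]
```

View pics/d5.png

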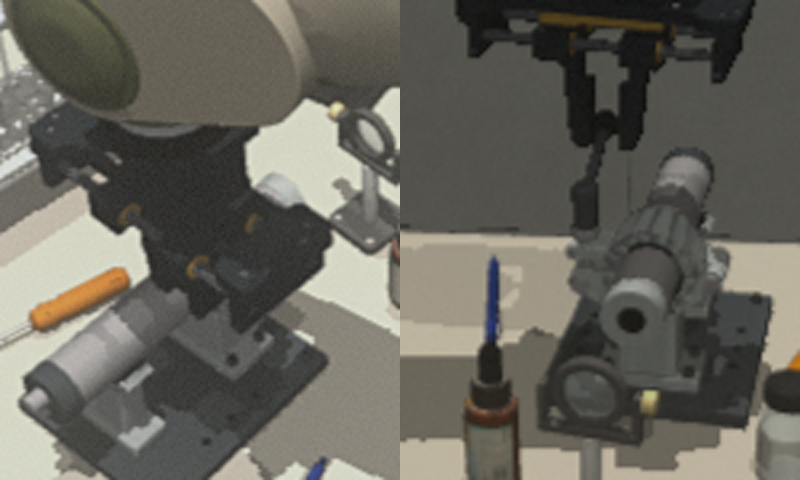

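The side view shows the nut upright at crop position (585,205), above the ear, with the ball held at (605,122). I'll check that against the predicted upright position.

```bash
python3 - <<'E'
from h import *
P=[.5925,.0421,-.1387]
for b in (0,.06,.12):
  d=np.array([-np.sin(b),0,np.cos(b)]); p=W(P,np.array([-.046,0,.086])+.057*d); print(b,proj('side',p).round(1),proj('scene',p).round(1))
print((proj('side',[.5571,.1077,.1732])-[240,140])*[3.2,3.2]+[400,0])
E
```

```text
0 [297.6 200.4] [285.5 272.8]
0.06 [296.  200.3] [286.9 273.8]
0.12 [294.4 200.3] [288.4 274.9]
[604.85719283 116.61182376]
```

>>> servo_tool(
  motion=[
    [2.9,-0.6,-0.2,0,0,-2.9,18],
    [2.9,-0.7,-0.3,0,0,-2.9,18],
    [2.9,-0.9,-0.2,0,0,-2.9,18],
    [2.8,-1,-0.3,0,0,-2.9,18],
  ],
)

```text
clock: 13.25
eef_pos: [0.5686, 0.1048, 0.1533]
ee_rot: [2.618, 1.736, 0.0]
ft_force: [-1.0, -0.1, 1.3]
finger_gap: 0.0194
grasp_force: 4.0
```

>>> servo_tool(
  motion=[
    [2.8,-1.1,-0.2,0,0,-2.9,18],
    [2.7,-1.3,-0.3,0,0,-2.9,18],
  ],
)

```text
clock: 13.45
eef_pos: [0.5741, 0.1024, 0.1528]
ee_rot: [2.703, 1.601, 0.001]
ft_force: [-0.5, -0.3, 2.2]
finger_gap: 0.0192
grasp_force: 4.0
```

>>> servo_tool(
  motion=[
    [2.65,-1.4,-0.2,0,0,-2.9,18],
    [2.6,-1.5,-0.3,0,0,-2.9,18],
  ],
)

```text
clock: 13.65
eef_pos: [0.5794, 0.0995, 0.1523]
ee_rot: [2.781, 1.462, 0.001]
ft_force: [-1.3, 0.1, 2.4]
finger_gap: 0.0195
grasp_force: 4.0
```

>>> servo_tool(
  motion=[
    [0,0,0,0,0,0,24],
    [2.5,-1.7,-0.2,0,0,-2.9,24],
    [2.4,-1.8,-0.3,0,0,-2.9,24],
    [2.3,-1.9,-0.2,0,0,-2.9,24],
  ],
)

```text
clock: 14.05
eef_pos: [0.5862, 0.0943, 0.1514]
ee_rot: [-2.882, -1.248, 0.001]
ft_force: [-1.8, 1.0, 0.6]
finger_gap: 0.0241
grasp_force: 1.0
```

>>> servo_tool(
  motion=[
    [1.1,-1,-0.1,0,0,-1.4,24],
    [1.1,-1,-0.1,0,0,-1.4,24],
  ],
)

```text
clock: 14.25
eef_pos: [0.5885, 0.0922, 0.1512]
ee_rot: [-2.912, -1.177, 0.0]
ft_force: [-1.8, 0.6, 0.0]
finger_gap: 0.0239
grasp_force: 1.0
```

>>> servo_tool(
  motion=[
    [2.1,-2.1,-0.2,0,0,-2.9,24],
    [2,-2.2,-0.3,0,0,-2.9,24],
  ],
)

```text
clock: 14.45
eef_pos: [0.5926, 0.088, 0.1508]
ee_rot: [-2.969, -1.026, 0.0]
ft_force: [-1.5, 2.9, 1.0]
finger_gap: 0.0241
grasp_force: 1.4
```

>>> servo_tool(
  motion=[
    [1.9,-2.3,-0.2,0,0,-2.9,24],
    [1.8,-2.4,-0.3,0,0,-2.9,24],
  ],
)

```text
clock: 14.65
eef_pos: [0.5964, 0.0834, 0.1504]
ee_rot: [-3.017, -0.875, -0.0]
ft_force: [-1.9, 3.6, 2.5]
finger_gap: 0.024
grasp_force: 1.9
```

>>> servo_tool(
  motion=[
    [0.35,-0.5,0,0,0,-0.6,24],
    [0.35,-0.5,-0.1,0,0,-0.6,24],
  ],
)

```text
clock: 14.85
eef_pos: [0.5971, 0.0824, 0.1503]
ee_rot: [-3.025, -0.846, -0.0]
ft_force: [-2.1, 4.5, 2.3]
finger_gap: 0.0241
grasp_force: 2.0
```

>>> servo_tool(
  motion=[
    [0.35,-0.5,0,0,0,-0.6,24],
    [0.35,-0.5,-0.1,0,0,-0.6,24],
  ],
)

```text
clock: 15.05
eef_pos: [0.5979, 0.0812, 0.1502]
ee_rot: [-3.034, -0.813, -0.0]
ft_force: [-0.8, 4.6, 2.2]
finger_gap: 0.0241
grasp_force: 2.1
```

>>> servo_tool(
  motion=[
    [0.35,-0.5,0,0,0,-0.6,24],
    [0.35,-0.5,-0.1,0,0,-0.6,24],
  ],
)

```text
clock: 15.25
eef_pos: [0.5986, 0.0801, 0.1501]
ee_rot: [-3.043, -0.78, -0.0]
ft_force: [-0.5, 3.8, 3.3]
finger_gap: 0.0243
grasp_force: 2.2
```

>>> servo_tool(
  motion=[
    [0.3,-0.5,0,0,0,-0.6,24],
  ],
)

```text
clock: 15.35
eef_pos: [0.599, 0.0795, 0.1501]
ee_rot: [-3.047, -0.764, -0.0]
ft_force: [-1.4, 4.3, 3.4]
finger_gap: 0.0239
grasp_force: 2.3
```

>>> servo_tool(
  motion=[
    [0.3,-0.5,0,0,0,-0.6,24],
  ],
)

```text
clock: 15.45
eef_pos: [0.5992, 0.079, 0.1501]
ee_rot: [-3.051, -0.748, -0.0]
ft_force: [-1.5, 4.2, 3.3]
finger_gap: 0.024
grasp_force: 2.3
```

>>> servo_tool(
  motion=[
    [0,0,0,0,0,0,40],
    [0,0,0,0,0,0,40],
    [0,0,0,0,0,0,40],
    [0,0,10,0,0,0,40],
    [0,0,30,0,0,0,40],
    [0,0,40,0,0,0,40],
    [0,0,20,0,0,0,40],
    [0,0,0,0,0,0,40],
  ],
)

```text
clock: 16.25
eef_pos: [0.6002, 0.0788, 0.2538]
ee_rot: [3.049, 0.749, 0.01]
ft_force: [0.6, 0.6, -0.6]
finger_gap: 0.0405
grasp_force: 0.0
```

```bash
python3 look.py d6
```

```text
[ 0.58488587  0.57919128 -0.63285939] [0.60016529 0.07880764 0.25377888]
```

View pics/d6.png

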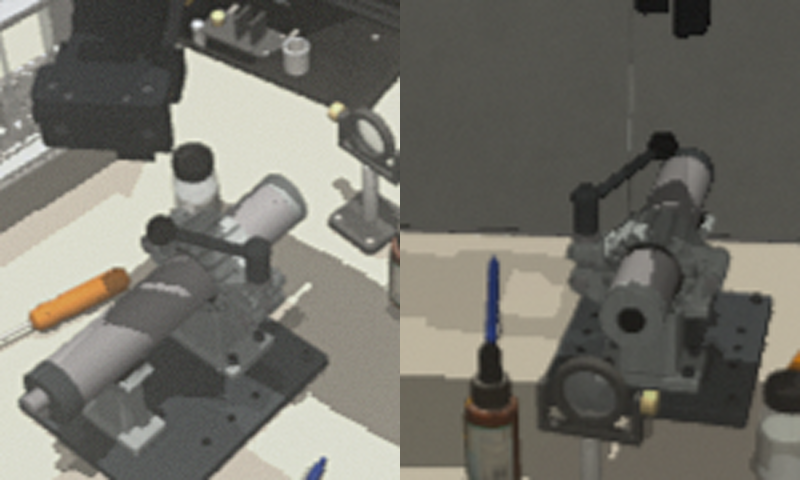

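The clamp is closed and the bolt upright in the slot (nut at scene crop (258,258)). The lever lies over the tube with its ball at (160,230), the tube hasn't moved, and the gripper is clear.

```bash
python3 -c "
from cell import *
print(close_job())"
```

```text
the job is handed in; nothing more can be done
None
```

The job is handed in, but no verdict came back: the hinged half is closed on the tube, the bolt is upright in the slot, and the lever is turned to about 4.5 N (snug is 4.2–5 N); the tube hadn't visibly moved in the last picture, and the gripper is clear.

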